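# Press a keyed column home in the hub of a deflection-tube stand

## Robot

A 6-joint arm with a two-finger parallel gripper is mounted at the origin on the work surface. World frame = base frame: x ahead of the robot, y to its left, z up, the work surface at z = 0. Lengths are in mm, angles in rad, forces in N, time in s.
With the tool pointing down it reaches from about 350 to 775 mm from the base axis. Payload 7.3 kg.
Tool frame: the origin (TCP) lies at the very end of the fingers, on their centre line; the grasp point (between the pads) lies 19 mm behind it; z points along the fingers, y is the line along which they close (so a half turn about z gives the same grasp; the last joint's range is limited). The gripper opens to 92 mm and grips with 3 to 60 N. Pads are 19 mm wide; open, the fingers measure 130 mm over their backs; the gripper's body (75 mm by 190 mm) begins 47 mm behind the grasp point.
Start: joints at [1.062, 0.342, 1.524, -0, 1.275, -0.146], TCP at [186.306, 490.851, 226.741] pointing down, gripper open.
Joint ranges: [-2.53, 2.53], [-0.77, 2.02], [0.04, 2.7], [-1, 4.14], [0.28, 2.66], [-3.11, 3.11]. Speed limits (rad/s): [2.57, 2.57, 3.14, 3.14, 3.14, 3.14].

## Interface

Orientations are given as [roll, pitch, yaw] about the fixed x, y, z axes, in that order (R = Rz(yaw) Ry(pitch) Rx(roll)).
In Python, from plant import get_obs, vision, workorder gives the robot as it stands.
- The arm moves only by the shell command python3 -m pendant 'ROWS' [OPENING]. ROWS is a JSON object of lists of equal length, an entry for each row: "dp": the shift along the tool's x, y, z in m, a list of three; "rotation": the turn, a rotation vector about the tool's x, y, z in rad, a list of three. A call has 1 to 8 rows; each row is the pose to reach, as a shift and turn from the pose commanded when the call began, along the tool's axes at that moment; what a row does not reach only later rows make up. A row lasts 1/8 s, in which the tool goes at most 62.5 mm and 10.7 degrees, less where a joint would pass 70% of its speed; a pose out of reach is approached as far as the arm can. A call with a gripper value outside its range is refused whole. OPENING is the finger opening in m, from 0 to 0.0918, set as the call begins (- or left out, the last holds). The fingers move at their own pace and stop on an object; the grip force is fixed at half the most. Time passes only in rows, so rows that repeat a pose let the fingers close. It gives the time, the measured TCP pose, the force, the opening and the grip force at its end, in the units of the state.
- get_obs(): the state, without advancing time (a new reading comes with each control period).
- vision.capture(name): name is "scene" or "side" or "wrist"; returns a dict with "pixels" (480x640x3 uint8, red, green, blue), "vfov" (degrees; the focal length in pixels is half the picture's height over the tangent of half this angle, whatever the lens; pixels are square), "cx", "cy" (the principal point, pixels), "pose" (4x4, takes a point from camera to world coordinates); the wrist camera has in their place "T_tool_cam" (4x4, takes a point from camera to tool coordinates, whose origin is the TCP and whose axes are the flange's). Camera axes: x right, y up, looking along -z (the intrinsics and any distortion apply to the point x, -y, -z); pixel columns grow to the right and rows downward; lengths in mm; the calibration is good to about 2 mm. A picture is of the moment at which its call begins: read the wrist's pose just before it. There is no depth.
- workorder.close_job(): hands the job in; it is judged then, once.
The state is a dict: "time": time; "joint_positions": joint angles; "dq": joint speeds; "tau": joint torques, N m; "tool_pos": TCP position; "tcp_rot": TCP orientation; "contact_force": force on the tool from outside, world axes, zero at the start; "moment": the same for the moment, N m; "grip_width": finger opening in mm; "finger_force": force on a finger pad.
Only numpy, scipy, OpenCV 4.12 (cv2) and the standard library are available. Lean on these libraries where they do the work, as an engineer would, in place of code of your own. Each camera call takes 0.05 s, during which the arm holds its last target. There are 200 camera calls.

## Task

Take the white column with the red line out of the wooden storage block and put its keyed foot into the hub of the white stand. The hub has been left turned a little to one side or the other, so feel for the keyway: rest the key lightly on the rim and turn the column until the key drops in, without forcing it, then push on against the sprung contacts until the collar is fully down on the rim. Finish still gripping it and pressing it home, upright, so that the locking screw can be tightened; leave everything else on the bench where it is.

Things in the scene. Friction and masses are not known exactly. Their poses are not given: they have to be found in the camera images.
- column: Column to fit: white tube 26 mm across, from z 42 to z 152 mm (its top), on an aluminium collar 36 mm across, z 34 to 42. Below it a round black foot 18 mm across, tapered to 11 mm over its last 5 mm. About 0.3 kg. Origin at the foot's lower tip, z up the column, x towards the key. A red line on tube, top and collar marks the key's side. Starts upright in a hole of the block, turned any way.
- key (a point): Lower end of the brass key on the column's foot, on its underside, 11 mm out from the axis and 12 mm above the foot's tip; the foot below it is a plain round pilot. The key is 6 mm wide, stands out to 13 mm from the axis and runs from here up to the collar. Axes as the column's.
- rack: Wooden storage block, fixed, 66 x 256 x 50 mm high (origin under its centre, long side along its y). Three round 28 mm through holes on its centre line at y -95, 0 and +95 mm; the column and two other rods stand in them in any order, hanging by their collars on the block's top (foot tips 16 mm above the bench).
- hub_mouth (a point): Centre of the hub's mouth at rim level, 70 mm above the bench; axes as the stand's. Aluminium hub 52 mm across; bore 20 mm across with one keyway, 8 mm wide, out to 14.5 mm from the axis, open at the rim. The hub is set stiffly (will not turn under light touch) at an unknown angle: keyway within 0.6 rad either side of -x. A brass screw head sticks out oppopoint the keyway.
- contacts (a point): Top of the sprung contact disc at rest, inside the bore, 27 mm below the rim. It resists the foot with about 4 N at first, rising to 9 N when the collar is down on the rim (foot tip 34 mm below the rim, disc 7 mm down). Let go, the column rises about 7 mm again.
- steel_rod: Bystander: plain 12 mm steel rod with a black collar 34 mm across, standing in the storage block, 139 mm in all, its top 155 mm above the bench; origin at its lower tip.
- short_post: Bystander: short grey post 20 mm across with a black 33 mm cap, standing in the storage block, its top 123 mm above the bench; origin at its lower tip.
- glass_tube: Bystander: glass deflection tube, 66 mm across at the screen end and 210 mm long, lying along its y in a dark foam cradle (110 x 230 mm) at the back, top about 96 mm above the bench; origin on the underside of the tube, 30 mm above the bench.
- tube_head: Bystander: grey tube-holder head, 60 x 70 x 62 mm with two 10 mm sockets on top; origin under its centre.
- magnet: Bystander: red and blue bar magnet 80 x 14 x 12 mm lying along its x; origin under its centre.
- screwdriver: Bystander: screwdriver lying on the bench along its x, about 200 mm long; origin on its underside.
- multimeter: Bystander: yellow hand-held meter 150 x 76 x 34 mm (knob to 43 mm), lying flat along its x; origin under its centre.
- stand: The stand itself, fixed: white folded-sheet base plate 130 mm wide, top 34 mm above the bench, reaching 225 mm to -x (end with the printed scale) and 85 mm to +x of the hub. Origin on the bench under the hub's axis, z up. The brass locking-screw head on the hub reaches 46 mm from the axis, 56 mm above the bench.
Mind the look-alikes: they are no part of the job. Leave any green or purple look-alike of the column alone.

How it is judged (in metres and radians):
On the way, in this order (a step that is already met when the one before it is completed fails the run):
1. the column has been lifted out of the storage block in the fingers (height (world z) of column above 0.055 m and contact force between the fingers and column above 2 N), for 0.2 s.
2. the foot is upright in the hub and the key has dropped into the keyway (z of column in the frame of hub_mouth below -0.015 m and horizontal distance between column and hub_mouth below 0.004 m and angle between column's own z axis and vertical below 0.1 rad), for 0.05 s.
At the end, for the whole second after the job is handed in: The column stands upright (within 0.06 rad) in the hub, its axis within 4 mm of the hub's, collar pressed down to within 2 mm of the rim against the sprung contacts, at rest and still gripped by the fingers (over 2 N) (z of column in the frame of hub_mouth between -0.037 and -0.032 m and horizontal distance between column and hub_mouth below 0.004 m and angle between column's own z axis and vertical below 0.06 rad and contact force between the fingers and column above 2 N and linear speed of column below 0.01 m/s); the arm keeps its last pose, push and grip.
It fails at once if the column is forced against the stand with more than 60 N (contact force between column and stand above 60 N).
It fails at once if another thing on the bench is moved by more than 15 mm (distance of any of steel_rod, short_post, glass_tube, tube_head, magnet, screwdriver, multimeter from where it was at the start of the episode above 0.015 m).
It also fails if it takes over 58 s, if anything falls off the work surface, if the arm or the gripper's body presses on something with over 40 N, if the wrist force passes 120 N, or if a joint passes its speed limit or range.

## Working session

There is one attempt and no reset: what is moved stays moved. The work goes in short steps, Python scripts to look and compute and a shell command to move; the robot and the scene stay as the last step left them, time stands still between calls to the robot, and variables do not carry over. Pictures are saved under pics/ and viewed, at most 10 in all, crops included, and the job is handed in when it is done.

```bash
ls; mkdir -p pics; cat > h.py <<'E'
import numpy as np, cv2
from plant import get_obs, vision, workorder
from scipy.spatial.transform import Rotation as R
def cap(n):
    o=get_obs(); d=vision.capture(n)
    if 'T_tool_cam' in d:
        T=np.eye(4);T[:3,:3]=R.from_euler('xyz',o['tcp_rot']).as_matrix();T[:3,3]=o['tool_pos'];d['pose']=T@np.array(d['T_tool_cam'])
    d['pose']=np.array(d['pose']); return d
def ray(d,u,v):
    f=240/np.tan(np.radians(d['vfov'])/2)
    r=d['pose'][:3,:3]@np.array([(u-d['cx'])/f,-(v-d['cy'])/f,-1.])
    return d['pose'][:3,3],r
def onz(d,u,v,z):
    c,r=ray(d,u,v); return c+r*(z-c[2])/r[2]
def proj(d,p):
    f=240/np.tan(np.radians(d['vfov'])/2)
    q=d['pose'][:3,:3].T@(np.array(p)-d['pose'][:3,3]); return d['cx']-f*q[0]/q[2], d['cy']+f*q[1]/q[2]
def save(d,name): cv2.imwrite('pics/'+name,d['pixels'][:,:,::-1])
E
python3 - <<'E'
from h import *
o=get_obs();print({k:np.round(v,3) for k,v in o.items()})
for n in('scene','side','wrist'):
    d=cap(n);save(d,n+'0.png');print(n,{k:(np.round(v,3).tolist() if k!='pixels' else 0) for k,v in d.items()})
E
```

```text
pics
{'time': np.float64(0.0), 'joint_positions': array([ 1.062,  0.343,  1.525, -0.   ,  1.275, -0.146]), 'dq': array([-0.   ,  0.   ,  0.002,  0.001,  0.   , -0.001]), 'tau': array([ 1.0000e-03, -4.3123e+01, -2.4423e+01,  7.2000e-02,  5.6000e-02,
       -0.0000e+00]), 'tool_pos': array([186.105, 490.468, 226.025]), 'tcp_rot': array([-3.14 , -0.   ,  2.779]), 'contact_force': array([ 0.125, -0.546, -0.943]), 'moment': array([-0.07 , -0.017, -0.021]), 'finger_force': np.float64(0.0), 'grip_width': np.float64(91.585)}
scene {'pixels': 0, 'vfov': 46.99, 'cx': 316.498, 'cy': 247.794, 'pose': [[0.641, -0.488, 0.592, 1394.486], [0.767, 0.387, -0.511, -693.066], [0.02, 0.782, 0.623, 930.037], [0.0, 0.0, 0.0, 1.0]]}
side {'pixels': 0, 'vfov': 52.833, 'cx': 314.994, 'cy': 235.354, 'pose': [[-0.842, 0.369, -0.394, 56.88], [-0.54, -0.586, 0.604, 785.214], [-0.008, 0.721, 0.693, 987.469], [0.0, 0.0, 0.0, 1.0]]}
wrist {'pixels': 0, 'vfov': 70.978, 'cx': 319.867, 'cy': 240.524, 'T_tool_cam': [[0.0, 0.962, 0.272, 71.158], [1.0, -0.0, -0.0, 0.876], [-0.0, 0.272, -0.962, -157.969], [0.0, 0.0, 0.0, 1.0]], 'pose': [[0.355, -0.9, -0.254, 120.004], [0.935, 0.341, 0.097, 516.782], [-0.001, -0.272, 0.962, 384.107], [0.0, 0.0, 0.0, 1.0]]}
```

View pics/scene0.png

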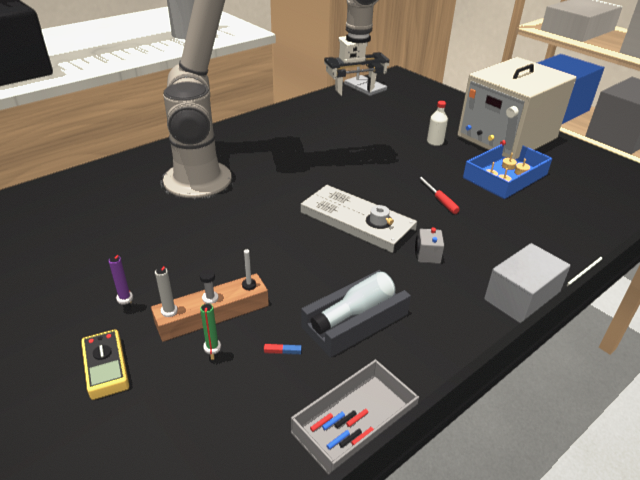

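View pics/side0.png

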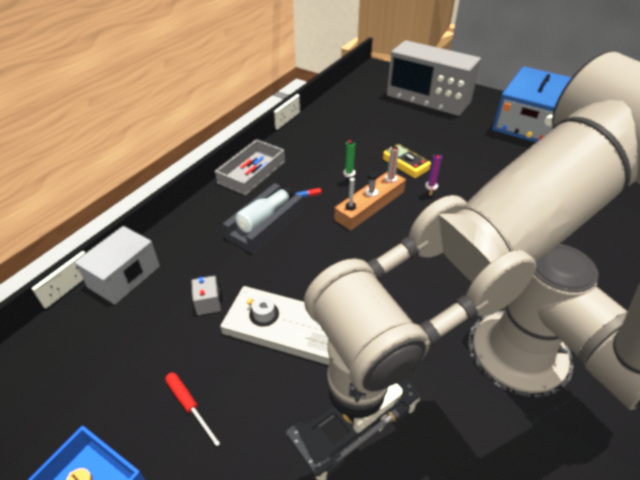

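Scene: column (white, red at top) stands in the block's near end at about (163,268)–(168,312). Short post is at (208,280) and steel rod at (248,252). Green look-alike stands in front at (210,330), purple at (120,280). Hub at (380,212). Side: column top about (394,148), hub about (263,306).

```bash
python3 - <<'E'
from h import *
s=cap('scene');d=cap('side')
def tri(a,b):
    A=[];B=[]
    for c,r in (ray(s,*a),ray(d,*b)):
        r=r/np.linalg.norm(r);P=np.eye(3)-np.outer(r,r);A.append(P);B.append(P@c)
    return np.linalg.lstsq(np.vstack(A),np.hstack(B),rcond=None)[0].round(0)
print('coltop',onz(s,163,268,168),onz(d,394,148,168),tri((163,268),(394,148)))
print('hub',onz(s,380,211,70),onz(d,263,306,70),tri((380,211),(263,306)))
print('rod',onz(s,248,250,155),onz(d,351,179,155))
print('post',onz(s,208,276,123),onz(d,372,178,123))
print('green',onz(s,208,308,150),'purple',onz(s,116,257,150))
a=cv2.resize(s['pixels'][225:345,90:290],None,fx=4,fy=4,interpolation=cv2.INTER_CUBIC)
cv2.imwrite('pics/c1.png',a[:,:,::-1])
E
```

```text
coltop [ 521.29810596 -364.16812844  168.        ] [ 526.17302816 -375.88209771  168.        ] [ 524. -367.  173.]
hub [560.32091556 252.90078433  70.        ] [552.0071976  255.34074749  70.        ] [555. 255.  67.]
rod [ 568.09539724 -182.0572291   155.        ] [ 567.96683288 -188.99127869  155.        ]
post [ 554.99992594 -280.89646077  123.        ] [ 537.68108557 -263.44116015  123.        ]
green [ 665.74330393 -344.64644101  150.        ] purple [ 403.39669857 -419.00806934  150.        ]
```

View pics/c1.png

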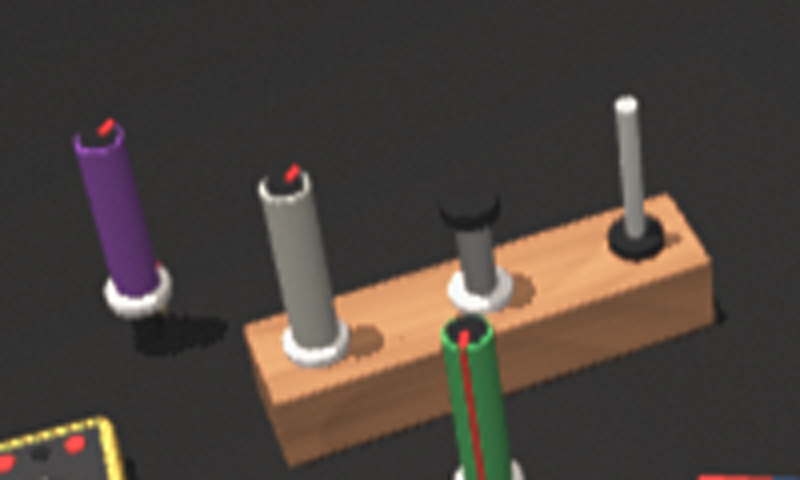

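Crop: column top centre at scene px (161.5,271), red mark to its upper right (163,268), so the key faces away from the camera. Next I'll look at the hub with the wrist camera.

```bash
cat >> h.py <<'E'
def plan(p,yaw):
    o=get_obs();R0=R.from_euler('xyz',o['tcp_rot'])
    dp=R0.inv().apply(np.array(p)-o['tool_pos'])/1000
    rv=(R0.inv()*R.from_euler('xyz',[np.pi,0,yaw])).as_rotvec()
    print('dp',dp.round(4),'rot',rv.round(4),'t',o['time'])
E
python3 -m pendant '{"dp":[[-0.431,-0.09,0],[-0.431,-0.09,0],[-0.431,-0.09,0],[-0.431,-0.09,0],[-0.431,-0.09,0],[-0.431,-0.09,0],[-0.431,-0.09,0],[-0.431,-0.09,0]],"rotation":[[0,0,0],[0,0,0],[0,0,0],[0,0,0],[0,0,0],[0,0,0],[0,0,0],[0,0,0]]}'
python3 -m pendant '{"dp":[[0,0,0],[0,0,0]],"rotation":[[0,0,0],[0,0,0]]}'
python3 - <<'E'
from h import *
d=cap('wrist');save(d,'w1.png');print(get_obs()['tool_pos'],get_obs()['tcp_rot'])
E
```

```text
time: 1.25
tool_pos: [560.2, 250.6, 225.6]
tcp_rot: [-3.141, 0.0, 2.774]
contact_force: [1.1, 0.6, -0.2]
grip_width: 92.2
finger_force: 0.0
time: 1.5
tool_pos: [556.2, 254.8, 226.9]
tcp_rot: [3.141, -0.0, 2.78]
contact_force: [0.3, -0.2, 0.0]
grip_width: 91.7
finger_force: 0.0
[556.22305687 254.8660112  227.0394922 ] [ 3.14135357e+00 -9.61105794e-05  2.78066811e+00]
```

View pics/w1.png

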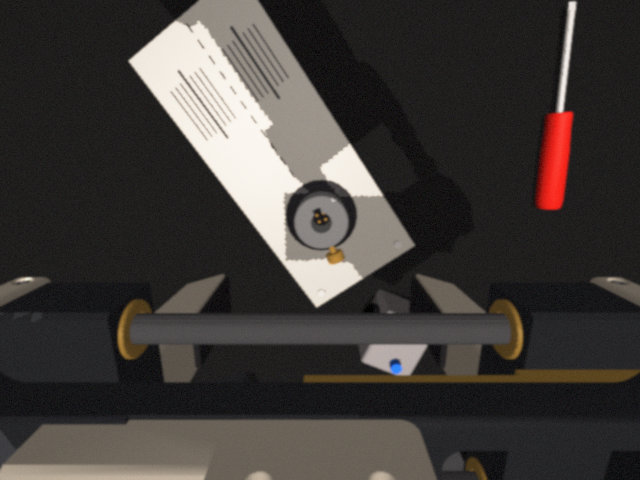

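Hub disc at (321,220) and brass screw at (335,256), so the keyway points up and slightly left. Stand edge runs (129,62)→(317,306).

```bash
python3 - <<'E'
from h import *
im=cv2.imread('pics/w1.png')[175:270,270:390]
a=cv2.resize(im,None,fx=6,fy=6,interpolation=cv2.INTER_CUBIC)
a=cv2.convertScaleAbs(a,alpha=1.5,beta=10)
cv2.imwrite('pics/c2.png',a)
E
```

```text
(no output)
```

View pics/c2.png

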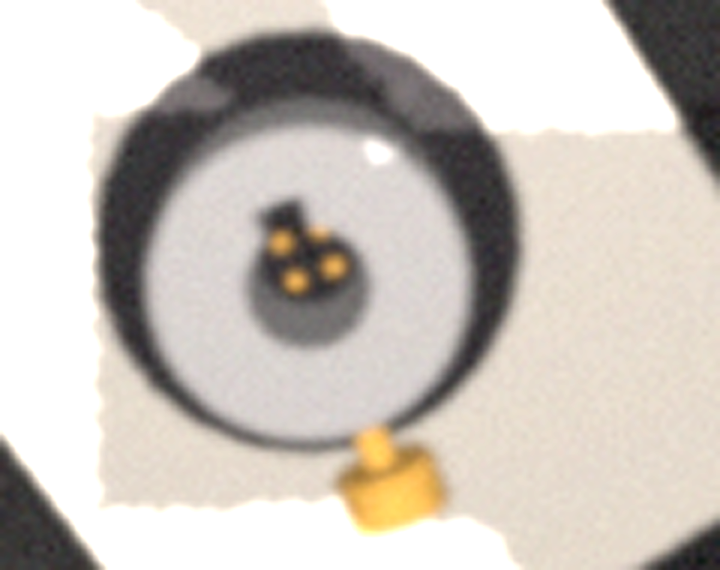

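Crop: rim disc centre at about crop (308,283), bore at (308,288), keyway end at crop (281,212), and screw opposite it. All are consistent.

```bash
python3 - <<'E'
from h import *
d=cap('wrist');im=d['pixels'];
crop=im[175:270,270:390]; a=cv2.resize(crop,None,fx=6,fy=6,interpolation=cv2.INTER_CUBIC)
g=cv2.cvtColor(a,cv2.COLOR_RGB2GRAY); g=cv2.GaussianBlur(g,(0,0),3)
full=lambda u,v:(270+(u+.5)/6-.5,175+(v+.5)/6-.5)
print('rim',g[300,200],g[110,308],g[240,120],'bore',g[320,308])
# rim ellipse by radial half-level edges, and bore, from seed centre
c0=np.array([308,284.])
for nm,r0,r1,angs in(('rim',130,200,np.radians([*range(-25,50,3),*range(100,206,3),*range(230,310,3)])),('bore',35,85,np.radians([*range(-60,211,4)]))):
    pts=[]
    for t in angs:
        rr=np.arange(r0,r1,.5);p=c0+np.outer(rr,[np.cos(t),np.sin(t)])
        vals=cv2.remap(g,p[:,0].astype('f4'),p[:,1].astype('f4'),cv2.INTER_LINEAR).ravel().astype(float)
        k=np.argmin(np.gradient(vals)) if nm=='rim' else np.argmax(np.gradient(vals)); pts.append(p[k])
    w=np.array([onz(d,*full(*q),70)[:2] for q in pts])
    for _ in range(4):
        A=np.c_[2*w,np.ones(len(w))];x=np.linalg.lstsq(A,(w**2).sum(1),rcond=None)[0]
        r=np.sqrt(x[2]+x[0]**2+x[1]**2);e=abs(np.hypot(*(w-x[:2]).T)-r); w=w[e<=max(np.percentile(e,90),.4)]
    print(nm,x[:2].round(2),'r',r.round(2),'maxe',e.max().round(2),len(w))
    if nm=='rim': c=x[:2]
k=onz(d,*full(281,212),70)[:2]; print('key',k,np.hypot(*(k-c)),np.arctan2(*(k-c)[::-1]))
sc=onz(d,*full(388,490),58)[:2]; print('screw->key ang',np.arctan2(*(c-sc)[::-1]))
e1,e2=onz(d,129,62,34),onz(d,317,306,34); print('stand -x ang',np.arctan2(*(e1-e2)[:2][::-1]))
print(get_obs()['tool_pos'],get_obs()['time'])
# column move: hover
plan([522,-367,270],2.779-1.05)
E
```

```text
rim 137 71 30 bore 73
rim [556.81 256.71] r 25.66 maxe 0.4 70
bore [556.78 256.63] r 9.15 maxe 0.41 53
key [543.88838384 257.07203896] 12.927547767523784 3.1139220690165255
screw->key ang 3.1279865192504817
stand -x ang -2.892722402883037
[556.32330893 254.83458197 227.09078568] 1.6
dp [-0.1875 -0.5939 -0.0431] rot [ 3.0000e-04 -1.0000e-04  1.0516e+00] t 1.6
```

```bash
python3 -m pendant '{"dp":[[-0.15,-0.475,-0.04],[-0.15,-0.475,-0.04],[-0.15,-0.475,-0.04],[-0.15,-0.475,-0.04],[-0.15,-0.475,-0.04],[-0.15,-0.475,-0.04],[-0.15,-0.475,-0.04],[-0.15,-0.475,-0.04]],"rotation":[[0,0,0],[0,0,0],[0,0,0],[0,0,0],[0,0,0],[0,0,0],[0,0,0],[0,0,0]]}' | head -3
python3 -c "
from h import *
plan([522,-367,270],2.779-1.05)"
```

```text
time: 2.6
tool_pos: [528.8, -244.5, 267.4]
tcp_rot: [3.141, 0.001, 2.78]
dp [-0.037  -0.117  -0.0026] rot [6.0000e-04 8.0000e-04 1.0512e+00] t 2.6
```

```bash
python3 -m pendant '{"dp":[[-0.037,-0.117,-0.003],[-0.037,-0.117,-0.003],[-0.037,-0.117,-0.003],[-0.037,-0.117,-0.003],[-0.037,-0.117,-0.003],[-0.037,-0.117,-0.003],[-0.037,-0.117,-0.003],[-0.037,-0.117,-0.003]],"rotation":[[0,0,0.18],[0,0,0.36],[0,0,0.54],[0,0,0.72],[0,0,0.9],[0,0,1.05],[0,0,1.05],[0,0,1.05]]}' | head -3
python3 - <<'E'
from h import *
d=cap('wrist');save(d,'w2.png');print(get_obs()['tool_pos'],get_obs()['tcp_rot'])
E
```

```text
time: 3.6
tool_pos: [522.2, -365.5, 269.9]
tcp_rot: [3.141, 0.0, 1.733]
[ 522.19627648 -365.64580754  269.84191708] [3.14146645e+00 2.68633156e-05 1.73179669e+00]
```

View pics/w2.png

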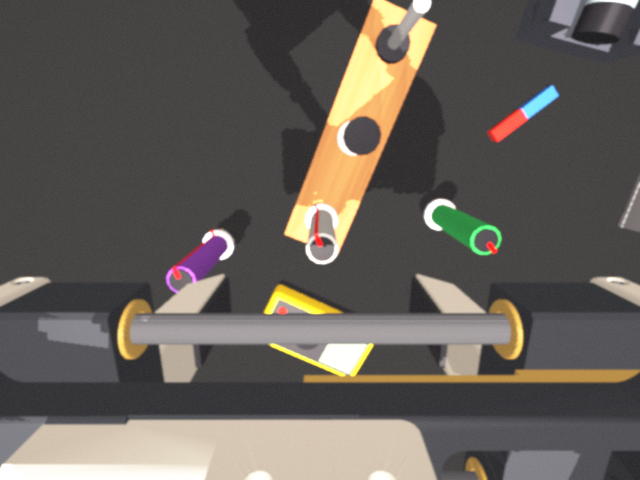

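Wrist view: column top ring at about (322,248) with the red line leaving it upwards at (319,242). Purple top is at (181,279) and green top at (487,240), both well clear of the fingers.

```bash
python3 - <<'E'
from h import *
d=cap('wrist');x0,y0=292,195
a=cv2.resize(d['pixels'][y0:y0+80,x0:x0+60],None,fx=7,fy=7,interpolation=cv2.INTER_CUBIC)
full=lambda u,v:(x0+(u+.5)/7-.5,y0+(v+.5)/7-.5)
g=cv2.GaussianBlur(cv2.cvtColor(a,cv2.COLOR_RGB2GRAY),(0,0),3)
c0=np.array([(322-x0)*7,(248-y0)*7.])
w=[]
for t in np.radians(range(-10,191,4)):
    rr=np.arange(80,150,.5);p=c0+np.outer(rr,[np.cos(t),np.sin(t)])
    v=cv2.remap(g,p[:,0].astype('f4'),p[:,1].astype('f4'),cv2.INTER_LINEAR).ravel().astype(float)
    w.append(onz(d,*full(*p[np.argmin(np.gradient(v))]),168)[:2])
w=np.array(w)
for _ in range(3):
    x=np.linalg.lstsq(np.c_[2*w,np.ones(len(w))],(w**2).sum(1),rcond=None)[0]
    r=np.sqrt(x[2]+x[0]**2+x[1]**2);e=abs(np.hypot(*(w-x[:2]).T)-r);w=w[e<=max(np.percentile(e,90),.4)]
c=x[:2];print('top',c,r,e.max())
hsv=cv2.cvtColor(a,cv2.COLOR_RGB2HSV).astype(int)
m=((hsv[...,0]<8)|(hsv[...,0]>172))&(hsv[...,1]>150)&(hsv[...,2]>90)
ys,xs=np.nonzero(m);print('red rows',ys.min()/7+y0,ys.max()/7+y0)
for lo,hi in((205,215),(215,225),(225,232),(232,238),(238,241),(241,247)):
    k=(ys/7+y0>=lo)&(ys/7+y0<hi)
    if k.any():
        q=full(xs[k].mean(),ys[k].mean());print(lo,np.round(q,1),'z168 vec',(onz(d,*q,168)[:2]-c).round(1))
# line on tube: vertical line at c+13*(cos,sin); bottom z=58
rows=[(full(xs[ys==yy].mean(),yy)) for yy in np.unique(ys)]
for th in np.arange(-3.14,3.15,.1):
    pr=[proj(d,[c[0]+13*np.cos(th),c[1]+13*np.sin(th),z]) for z in(80,110,140,160)]
    err=np.mean([min(np.hypot(q[0]-p[0],q[1]-p[1]) for q in rows) for p in pr])
    if err<2: print('th',th.round(2),err.round(2))
cv2.imwrite('pics/c3.png',a[:,:,::-1])
print(get_obs()['tool_pos'])
E
```

```text
top [ 527.23035322 -371.41284988] 13.73043879952571 0.5728011788996792
red rows 211.14285714285714 245.85714285714286
205 [316.9 213. ] z168 vec [-8.7 27.5]
215 [316.4 219.7] z168 vec [-8.2 22.1]
225 [315.9 228.1] z168 vec [-7.5 15.3]
232 [316.3 234.7] z168 vec [-6.3 10. ]
238 [318.2 239.1] z168 vec [-4.3  6.7]
241 [319.2 242.7] z168 vec [-2.9  3.8]
th 2.06 0.83
th 2.16 0.36
th 2.26 1.52
[ 522.17714266 -365.78770695  269.79704541]
```

View pics/c3.png

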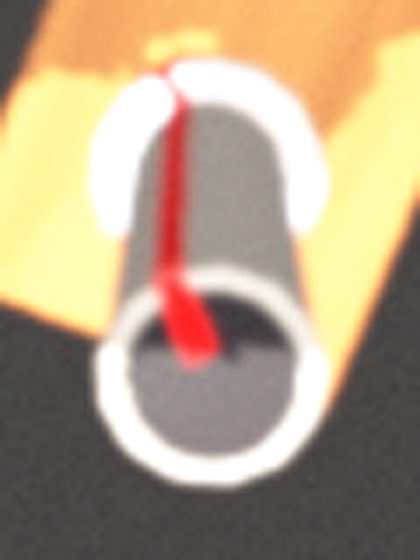

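```bash
python3 -c "
from h import *
plan([527.2,-371.4,119],1.73)"
```

```text
dp [-0.0063  0.004   0.1508] rot [0.0002 0.0001 0.0011] t 3.7
```

```bash
python3 -m pendant '{"dp":[[-0.006,0.004,0],[-0.006,0.004,0.03],[-0.006,0.004,0.06],[-0.006,0.004,0.09],[-0.006,0.004,0.12],[-0.006,0.004,0.14],[-0.006,0.004,0.151],[-0.006,0.004,0.151]],"rotation":[[0,0,0],[0,0,0],[0,0,0],[0,0,0],[0,0,0],[0,0,0],[0,0,0],[0,0,0]]}'
python3 -m pendant '{"dp":[[0,0,0],[0,0,0],[0,0,0],[0,0,0],[0,0,0],[0,0,0],[0,0,0],[0,0,0]],"rotation":[[0,0,0],[0,0,0],[0,0,0],[0,0,0],[0,0,0],[0,0,0],[0,0,0],[0,0,0]]}' 0.0
```

```text
time: 4.7
tool_pos: [526.9, -371.4, 118.1]
tcp_rot: [-3.141, -0.001, 1.729]
contact_force: [-0.4, -0.2, 0.6]
grip_width: 92.0
finger_force: 0.0
time: 5.7
tool_pos: [526.8, -371.4, 118.6]
tcp_rot: [-3.141, -0.0, 1.729]
contact_force: [-1.5, 0.4, -0.3]
grip_width: 25.4
finger_force: 30.0
```

```bash
python3 -m pendant '{"dp":[[0,0,-0.015],[0,0,-0.04],[0,0,-0.07],[0,0,-0.1],[0,0,-0.13],[0,0,-0.155],[0,0,-0.165],[0,0,-0.165]],"rotation":[[0,0,0],[0,0,0],[0,0,0],[0,0,0],[0,0,0],[0,0,0],[0,0,0],[0,0,0]]}'
python3 - <<'E'
from h import *
d=cap('scene');save(d,'s2.png');w=cap('wrist');save(w,'w3.png')
plan([556.8,256.7,284],1.73+0.98)
E
```

```text
time: 6.7
tool_pos: [527.0, -371.4, 284.1]
tcp_rot: [3.141, 0.001, 1.729]
contact_force: [0.0, -0.7, -2.7]
grip_width: 25.6
finger_force: 30.0
dp [ 6.152e-01  1.286e-01 -6.000e-04] rot [-3.000e-04 -2.400e-03 -9.812e-01] t 6.8
```

View pics/w3.png

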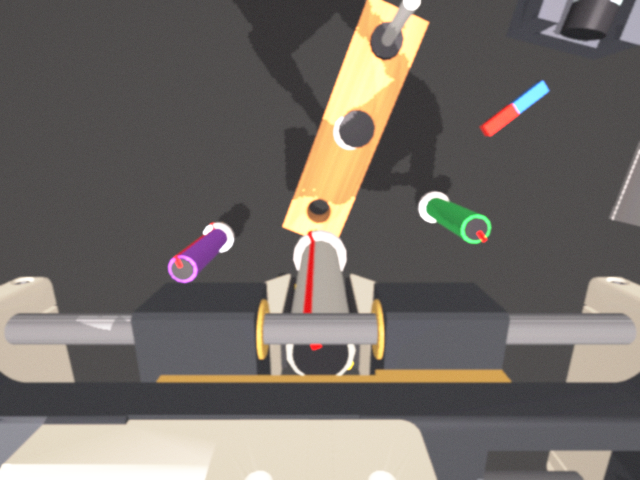

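Column is held upright in the fingers. Collar shows at (320,258) with the red line up the tube to (310,236), and the block hole is empty at (319,210). I'll refine the key angle and in-hand offset now.

```bash
python3 - <<'E'
from h import *
d=cap('wrist');x0,y0=280,215
o=get_obs();tp=np.array(o['tool_pos'])
a=cv2.resize(d['pixels'][y0:y0+140,x0:x0+80],None,fx=5,fy=5,interpolation=cv2.INTER_CUBIC)
full=lambda u,v:(x0+(u+.5)/5-.5,y0+(v+.5)/5-.5)
g=cv2.GaussianBlur(cv2.cvtColor(a,cv2.COLOR_RGB2GRAY),(0,0),2.5)
c0=np.array([(320-x0)*5,(258-y0)*5.]);w=[]
zc=tp[2]-60.5
for t in np.radians(range(-170,-9,4)):
    rr=np.arange(90,165,.5);p=c0+np.outer(rr,[np.cos(t),np.sin(t)])
    v=cv2.remap(g,p[:,0].astype('f4'),p[:,1].astype('f4'),cv2.INTER_LINEAR).ravel().astype(float)
    w.append(onz(d,*full(*p[np.argmin(np.gradient(v))]),zc)[:2])
w=np.array(w)
for _ in range(4):
    x=np.linalg.lstsq(np.c_[2*w,np.ones(len(w))],(w**2).sum(1),rcond=None)[0]
    r=np.sqrt(x[2]+x[0]**2+x[1]**2);e=abs(np.hypot(*(w-x[:2]).T)-r);w=w[e<=max(np.percentile(e,88),.4)]
c=x[:2];print('collar',c,'r',r,e.max(),len(w),'tcp',tp)
Rt=R.from_euler('xyz',o['tcp_rot']);print('offset in tool',Rt.inv().apply(np.r_[c-tp[:2],0]).round(2))
hsv=cv2.cvtColor(a,cv2.COLOR_RGB2HSV).astype(int)
m=((hsv[...,0]<8)|(hsv[...,0]>172))&(hsv[...,1]>150)&(hsv[...,2]>90);m[480:]=0
ys,xs=np.nonzero(m)
rows=np.array([full(xs[ys==yy].mean(),yy) for yy in np.unique(ys)]);print(rows[::60].round(1))
best=[]
for th in np.arange(1.7,2.7,.02):
    pr=[proj(d,[c[0]+13*np.cos(th),c[1]+13*np.sin(th),z]) for z in tp[2]+np.array([-55,-45,-30,-15])]
    best.append((np.mean([np.hypot(*(rows-p).T).min() for p in pr]),th))
print(sorted(best)[:4])
E
```

```text
collar [ 528.58732622 -371.73322407] r 18.530832371702907 0.3812212008241609 30 tcp [ 526.55168504 -371.05367433  282.23371401]
offset in tool [-0.99  1.9  -0.01]
[[310.7 231. ]
 [312.3 243. ]
 [311.  255. ]
 [310.2 267. ]
 [309.3 279. ]
 [308.5 291. ]
 [307.6 303. ]]
[(np.float64(0.15677246049220916), np.float64(2.12)), (np.float64(0.35944565638165393), np.float64(2.1000000000000005)), (np.float64(0.41827438028650765), np.float64(2.1400000000000006)), (np.float64(0.7111049036037852), np.float64(2.08))]
```

```bash
python3 -m pendant '{"dp":[[0.06,0.013,0],[0.12,0.025,0],[0.18,0.038,0],[0.24,0.05,0],[0.3,0.063,0],[0.36,0.075,0],[0.42,0.088,0],[0.45,0.094,0]],"rotation":[[0,0,0],[0,0,-0.1],[0,0,-0.2],[0,0,-0.3],[0,0,-0.4],[0,0,-0.5],[0,0,-0.6],[0,0,-0.7]]}'
```

```text
time: 7.85
tool_pos: [548.2, 91.0, 282.8]
tcp_rot: [-3.141, -0.002, 2.435]
contact_force: [0.5, -1.0, -4.4]
grip_width: 25.5
finger_force: 30.0
```

```bash
python3 -c "
from h import *
plan([555.1,255.2,284],2.729)"
```

```text
dp [ 0.1014  0.1294 -0.0011] rot [-0.0003 -0.0018 -0.2941] t 7.85
```

```bash
python3 -m pendant '{"dp":[[0.03,0.04,0],[0.06,0.077,0],[0.08,0.102,0],[0.095,0.12,0],[0.101,0.129,0],[0.101,0.129,0],[0.101,0.129,0],[0.101,0.129,0]],"rotation":[[0,0,-0.06],[0,0,-0.12],[0,0,-0.18],[0,0,-0.24],[0,0,-0.294],[0,0,-0.294],[0,0,-0.294],[0,0,-0.294]]}'
python3 - <<'E'
from h import *
w=cap('wrist');save(w,'w4.png')
plan([555.1,255.2,180],2.729)
E
```

```text
time: 8.85
tool_pos: [557.0, 250.7, 283.6]
tcp_rot: [-3.141, -0.0, 2.721]
contact_force: [0.2, 0.3, -3.1]
grip_width: 25.5
finger_force: 30.0
dp [0.0035 0.0032 0.1038] rot [-0.      0.     -0.0075] t 8.9
```

View pics/w4.png

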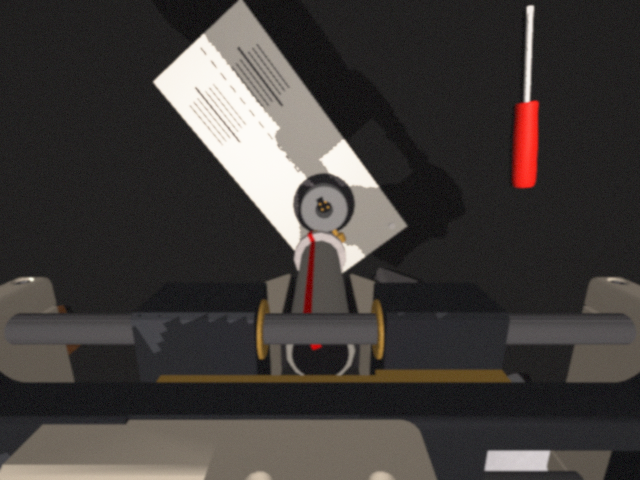

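Both hub (324,207) and held collar (320,256) are visible here, so I'll measure their relative offset in one view.

```bash
cat > circ.py <<'E'
from h import *
def circ(d,c,z,r,angs,sgn=-1,s=6):
    tpx=abs(np.array(proj(d,[*onz(d,*c,z)[:2]+[r,0],z]))-c); f=np.hypot(*tpx)
    g=cv2.GaussianBlur(cv2.cvtColor(d['pixels'],cv2.COLOR_RGB2GRAY),(0,0),.5);w=[]
    for t in np.radians(angs):
        rr=np.arange(.75*f,1.25*f,.1);p=np.array(c)+np.outer(rr,[np.cos(t),np.sin(t)])
        v=cv2.remap(g,p[:,0].astype('f4'),p[:,1].astype('f4'),cv2.INTER_CUBIC).ravel().astype(float)
        w.append(onz(d,*p[np.argmax(sgn*np.gradient(v))],z)[:2])
    w=np.array(w)
    for _ in range(4):
        x=np.linalg.lstsq(np.c_[2*w,np.ones(len(w))],(w**2).sum(1),rcond=None)[0]
        R_=np.sqrt(x[2]+x[0]**2+x[1]**2);e=abs(np.hypot(*(w-x[:2]).T)-R_);w=w[e<=max(np.percentile(e,88),.4)]
    return x[:2],R_,e.max(),len(w)
E
python3 - <<'E'
from circ import *
d=cap('wrist');tp=np.array(get_obs()['tool_pos']);Rt=R.from_euler('xyz',get_obs()['tcp_rot'])
h=circ(d,(324,207),70,26,[*range(-40,60,4),*range(130,220,4)])
k=circ(d,(320,256),tp[2]-60.5,18,range(-170,-9,4))
print('hub',h,'\ncol',k,'\ntcp',tp)
print('shift world',h[0]-k[0],'-> tool',Rt.inv().apply(np.r_[h[0]-k[0],0]))
print('col in tool',Rt.inv().apply(np.r_[k[0]-tp[:2],0]))
E
```

```text
hub (array([556.41702459, 257.04951391]), np.float64(25.944864596978523), np.float64(0.40452298300306566), 33) 
col (array([559.05893966, 251.16528074]), np.float64(16.571557175802145), np.float64(0.3156173463098213), 27) 
tcp [556.99817609 250.90628903 283.78182006]
shift world [-2.64191507  5.88423317] -> tool [4.81121674e+00 4.29605735e+00 4.60870266e-05]
col in tool [-1.77616520e+00  1.07659667e+00  1.41486338e-04]
```

```bash
python3 -m pendant '{"dp":[[0.004,0.004,0],[0.004,0.004,0.03],[0.004,0.004,0.06],[0.004,0.004,0.085],[0.004,0.004,0.1],[0.004,0.004,0.104],[0.004,0.004,0.104],[0.004,0.004,0.104]],"rotation":[[0,0,-0.008],[0,0,-0.008],[0,0,-0.008],[0,0,-0.008],[0,0,-0.008],[0,0,-0.008],[0,0,-0.008],[0,0,-0.008]]}' | head -4
python3 -m pendant '{"dp":[[0,0,0.002],[0,0,0.004],[0,0,0.006],[0,0,0.008],[0,0,0.01],[0,0,0.012],[0,0,0.012],[0,0,0.012]],"rotation":[[0,0,0],[0,0,0],[0,0,0],[0,0,0],[0,0,0],[0,0,0],[0,0,0],[0,0,0]]}'
```

```text
time: 9.95
tool_pos: [555.4, 256.9, 180.9]
tcp_rot: [3.14, 0.002, 2.731]
contact_force: [-0.9, -0.5, -2.7]
time: 10.95
tool_pos: [554.9, 256.7, 167.8]
tcp_rot: [3.141, -0.0, 2.731]
contact_force: [0.2, -0.0, -2.7]
grip_width: 25.3
finger_force: 30.0
```

```bash
python3 -m pendant '{"dp":[[0,0,0.001],[0,0,0.002],[0,0,0.003],[0,0,0.004],[0,0,0.005],[0,0,0.005]],"rotation":[[0,0,0],[0,0,0],[0,0,0],[0,0,0],[0,0,0],[0,0,0]]}'|head -4
python3 -m pendant '{"dp":[[0,0,0.001],[0,0,0.002],[0,0,0.003],[0,0,0.003]],"rotation":[[0,0,0],[0,0,0],[0,0,0],[0,0,0]]}'|head -4
python3 -c "from h import *;print(get_obs()['moment'])"
```

```text
time: 11.7
tool_pos: [554.8, 256.7, 162.6]
tcp_rot: [-3.142, -0.0, 2.731]
contact_force: [-0.1, -0.0, -2.9]
time: 12.2
tool_pos: [554.8, 256.7, 159.6]
tcp_rot: [-3.142, -0.0, 2.731]
contact_force: [-1.9, -0.6, -3.8]
[0.00264485 0.24035633 0.01594953]
```

```bash
python3 -m pendant '{"dp":[[0,0,0.001],[0,0,0.002],[0,0,0.002]],"rotation":[[0,0,0],[0,0,0],[0,0,0]]}'|head -4
python3 -c "from h import *;print(get_obs()['moment'])"
```

```text
time: 12.58
tool_pos: [554.9, 256.7, 157.6]
tcp_rot: [3.142, -0.0, 2.731]
contact_force: [-1.3, 0.7, -3.4]
[ 0.06995441  0.25589669 -0.04702325]
```

```bash
python3 -m pendant '{"dp":[[0,0,0.001],[0,0,0.002],[0,0,0.003],[0,0,0.004],[0,0,0.004]],"rotation":[[0,0,0],[0,0,0],[0,0,0],[0,0,0],[0,0,0]]}'|head -4
python3 -m pendant '{"dp":[[0,0,0.001],[0,0,0.002],[0,0,0.003],[0,0,0.004],[0,0,0.004]],"rotation":[[0,0,0],[0,0,0],[0,0,0],[0,0,0],[0,0,0]]}'|head -4
python3 -c "from h import *;print(get_obs()['moment'])"
```

```text
time: 13.2
tool_pos: [554.8, 256.7, 153.6]
tcp_rot: [-3.142, -0.0, 2.731]
contact_force: [-1.5, -0.2, -2.6]
time: 13.82
tool_pos: [554.9, 256.7, 149.6]
tcp_rot: [-3.142, -0.0, 2.731]
contact_force: [-1.1, 0.7, -3.4]
[ 0.03090421  0.31382226 -0.00729625]
```

Key is in the keyway (tip about 47 mm, no axial force). Pushing on against the contacts.

```bash
python3 -m pendant '{"dp":[[0,0,0.001],[0,0,0.002],[0,0,0.003],[0,0,0.004],[0,0,0.005],[0,0,0.005]],"rotation":[[0,0,0],[0,0,0],[0,0,0],[0,0,0],[0,0,0],[0,0,0]]}'|head -4
python3 -m pendant '{"dp":[[0,0,0.001],[0,0,0.002],[0,0,0.003],[0,0,0.004],[0,0,0.004]],"rotation":[[0,0,0],[0,0,0],[0,0,0],[0,0,0],[0,0,0]]}'|head -4
```

```text
time: 14.58
tool_pos: [555.0, 256.8, 145.2]
tcp_rot: [3.141, 0.0, 2.731]
contact_force: [-2.6, -0.3, 2.1]
time: 15.2
tool_pos: [555.0, 256.8, 141.0]
tcp_rot: [3.141, 0.0, 2.731]
contact_force: [-2.6, -0.5, 4.1]
```

```bash
for i in 1 2 3; do python3 -m pendant '{"dp":[[0,0,0.0005],[0,0,0.001],[0,0,0.001]],"rotation":[[0,0,0],[0,0,0],[0,0,0]]}'|sed -n '2p;4p'; done
```

```text
tool_pos: [555.1, 256.8, 140.1]
contact_force: [-2.7, -1.4, 7.0]
tool_pos: [555.1, 256.8, 139.3]
contact_force: [-3.3, -0.8, 6.6]
tool_pos: [555.1, 256.8, 138.5]
contact_force: [-3.8, -0.6, 8.3]
```

```bash
for i in 1 2; do python3 -m pendant '{"dp":[[0,0,0.0005],[0,0,0.001],[0,0,0.001]],"rotation":[[0,0,0],[0,0,0],[0,0,0]]}'|sed -n '2p;4p'; done
```

```text
tool_pos: [555.3, 256.8, 138.5]
contact_force: [-4.9, -2.0, 12.8]
tool_pos: [555.4, 256.8, 138.5]
contact_force: [-6.6, -1.8, 18.9]
```

```bash
python3 -m pendant '{"dp":[[0,0,0],[0,0,0],[0,0,0],[0,0,0]],"rotation":[[0,0,0],[0,0,0],[0,0,0],[0,0,0]]}'
python3 - <<'E'
from h import *
w=cap('wrist')['pixels'][120:300,220:420];s=cap('scene')['pixels'][120:260,310:450]
a=np.hstack([cv2.resize(w,(440,396)),cv2.resize(s,(350,396))]);cv2.imwrite('pics/f.png',a[:,:,::-1])
E
```

```text
time: 17.58
tool_pos: [555.4, 256.8, 138.5]
tcp_rot: [3.14, 0.002, 2.731]
contact_force: [-6.2, -2.4, 19.4]
grip_width: 25.6
finger_force: 30.0
```

View pics/f.png

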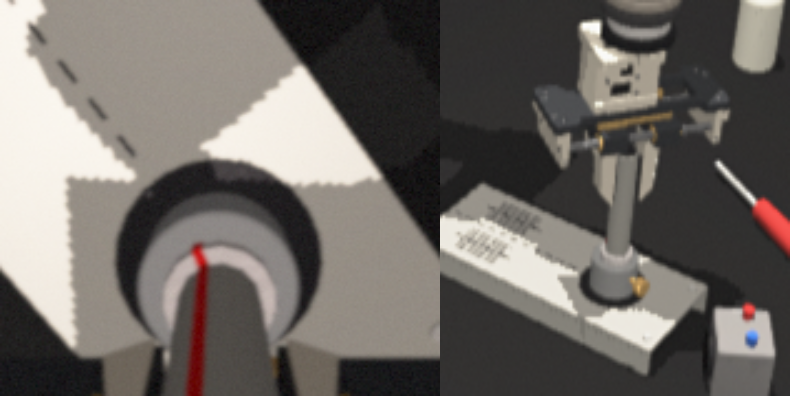

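The collar sits flush on the rim, concentric and upright. The red line points to the keyway side and the grip is still held at 30 N.

```bash
python3 -c "
from plant import workorder
print(workorder.close_job())"
```

```text
the job is handed in; nothing more can be done
None
```

The column is seated in the hub with its key in the keyway and its collar down on the rim. I handed the job in at about 18 s with it still gripped (30 N), upright and pressed home; no verdict came back.

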